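# Give four turned boxes their own lids back

## Task

After finishing, the lids of the four turned wooden boxes were put back on the wrong boxes. Swap them until every box wears the lid of its own wood, fully home on the rim, parking a lid on the empty cork mat where you need a free spot. Leave the boxes and the oil bottle standing where they are, keep the lids knob up, and set each one down rather than dropping it.

Things in the scene. Friction and masses are not known exactly. Their poses are not given: they have to be found in the camera images.
- lid_maple_center (a point): loose turned lid of pale cream maple, 70 g, 52 mm tall in all; this point is on its axis half-way up, 26 mm above its underside; z up its axis. From the bottom: a round spigot 8 mm high and 36 mm across, a flange and shallow dome 62 mm across from 8 to 17 mm, then a round knob to grip, 24 mm across, from 17 to 52 mm (from 9 mm below to 26 mm above this point). It starts on a box of another wood; all lids fit all boxes
- lid_wenge_center (a point): loose turned lid of almost black wenge, 70 g, 52 mm tall in all; this point is on its axis half-way up, 26 mm above its underside; z up its axis. From the bottom: a round spigot 8 mm high and 36 mm across, a flange and shallow dome 62 mm across from 8 to 17 mm, then a round knob to grip, 24 mm across, from 17 to 52 mm (from 9 mm below to 26 mm above this point). It starts on a box of another wood; all lids fit all boxes
- lid_padauk_center (a point): loose turned lid of orange-red padauk, 70 g, 52 mm tall in all; this point is on its axis half-way up, 26 mm above its underside; z up its axis. From the bottom: a round spigot 8 mm high and 36 mm across, a flange and shallow dome 62 mm across from 8 to 17 mm, then a round knob to grip, 24 mm across, from 17 to 52 mm (from 9 mm below to 26 mm above this point). It starts on a box of another wood; all lids fit all boxes
- lid_green_center (a point): loose turned lid of green-stained ash, 70 g, 52 mm tall in all; this point is on its axis half-way up, 26 mm above its underside; z up its axis. From the bottom: a round spigot 8 mm high and 36 mm across, a flange and shallow dome 62 mm across from 8 to 17 mm, then a round knob to grip, 24 mm across, from 17 to 52 mm (from 9 mm below to 26 mm above this point). It starts on a box of another wood; all lids fit all boxes
- box_maple_rim (a point): loose round turned box of pale cream maple, 240 g, standing on the bench, 52 mm high, 96 mm across at the belly and 87 mm at the rim; this point is the centre of its mouth in the plane of the flat rim, z up. The mouth is 49 mm across and 32 mm deep. A lid that is home rests with its flange flat on the rim, its centre point 18 mm above this point
- box_wenge_rim (a point): loose round turned box of almost black wenge, 240 g, standing on the bench, 52 mm high, 96 mm across at the belly and 87 mm at the rim; this point is the centre of its mouth in the plane of the flat rim, z up. The mouth is 49 mm across and 32 mm deep. A lid that is home rests with its flange flat on the rim, its centre point 18 mm above this point
- box_padauk_rim (a point): loose round turned box of orange-red padauk, 240 g, standing on the bench, 52 mm high, 96 mm across at the belly and 87 mm at the rim; this point is the centre of its mouth in the plane of the flat rim, z up. The mouth is 49 mm across and 32 mm deep. A lid that is home rests with its flange flat on the rim, its centre point 18 mm above this point
- box_green_rim (a point): loose round turned box of green-stained ash, 240 g, standing on the bench, 52 mm high, 96 mm across at the belly and 87 mm at the rim; this point is the centre of its mouth in the plane of the flat rim, z up. The mouth is 49 mm across and 32 mm deep. A lid that is home rests with its flange flat on the rim, its centre point 18 mm above this point
- mat_top (a point): fixed empty round cork mat, 110 mm across and 5 mm thick, a free spot for one lid at a time; this point is the centre of its top face, z up. A lid stands on it on its spigot, its centre point 26 mm above this point
- bottle_center (a point): amber oil bottle with a red cap, 56 mm across and 150 mm tall, standing full beside the work; this point is on its axis half-way up. A bystander
Things that resemble listed ones, but are neither listed nor needed, are in the scene too. What is shaped like the part that bears lid_green_center but purple is not meant. Leave any purple look-alike of the part that bears lid_maple_center alone.

How it is judged:
By the outcome, as a careful person would: the job done as asked, in the order asked, and still so for the second after the job is handed in, with the robot touching nothing.
It also fails if it takes over 120 s, if anything falls off the work surface, if the arm or the gripper's body presses on something with over 40 N, if the wrist force passes 120 N, or if a joint passes its speed limit or range.

## Robot

A 6-joint arm with a two-finger parallel gripper is mounted at the origin on the work surface. World frame = base frame: x ahead of the robot, y to its left, z up, the work surface at z = 0. Lengths are in m, angles in degrees, forces in N, time in s.
With the tool pointing down it reaches from about 0.15 to 0.775 m from the base axis. Payload 6.1 kg.
Tool frame: the origin (TCP) lies at the very end of the fingers, on their centre line; the grasp point (between the pads) lies 19 mm behind it (robot.tcp_to_grasp is the distance from the TCP to the grasp point, in m); z points along the fingers, y is the direction in which the jaws open and shut (so a half turn about z gives the same grasp; the last joint's range is limited). The gripper opens to 85 mm and grips with 20 to 120 N. Pads are 22 mm wide; open, the fingers measure 114 mm over their backs; the gripper's body (76 mm by 85 mm) begins 54 mm behind the grasp point. The pads swing forward as they close: fully open they stand 13 mm farther back than shut.
Start: joints at [-70.245, 7.208, -2.269, 80.523, 0, 90], TCP at [0.177, -0.494, 0.231] pointing down, gripper open.
Joint ranges: [-155.77, 155.77], [-54.66, 111.73], [-72.52, 77.12], [-102.08, 115.82], [-83.92, 84.16], [-180, 180]. Speed limits (degrees/s): [136.94, 136.94, 172.46, 180, 180, 180].

## Interface

Orientations are given as a 3x3 rotation matrix whose columns are the frame's x, y, z axes.
In Python, from station import robot gives the robot as it stands.
- The arm moves only by the tool send_rows, never from a script. Its argument "series" is a list of rows, each a list of 7 numbers: the closure, from 0 (fully open) to 1 (shut), then the shift along the tool's x, y, z each as a share of 200 mm, from -1 to 1, then the turn, a rotation vector about the tool's x, y, z each as a share of 30 degrees, from -1 to 1. A call has 1 to 10 rows; each row is the pose to reach, as a shift and turn from the pose commanded when the call began, along the tool's axes at that moment; what a row does not reach only later rows make up. A row lasts 1/10 s, in which the tool goes at most 50 mm and 8.59 degrees, less where a joint would pass 70% of its speed; a pose out of reach is approached as far as the arm can. A call with a number of a shift or a turn outside -1 to 1 is refused whole. A call with a gripper value outside its range is refused whole. The fingers move at their own pace and stop on an object; "grip_force" is the grip in N (left out, the last holds). Time passes only in rows, so rows that repeat a pose let the fingers close. It gives the time, the measured TCP pose, the force and the opening at its end, in the units of the state.
- robot.state(): the state, without advancing time (a new reading comes with each control period).
- robot.get_image(name): name is "side" or "top" or "wrist"; returns (picture, depth): 384x512x3 uint8, blue, green, red; 384x512 float32, m along the optical axis (not along the pixel's ray), 0 where there is no reading.
- robot.calibration(name): a dict with "mtx" (3x3 intrinsics, pixels), "R" (3x3) and "t" (3): a world point X has camera coordinates R X + t. Camera axes: x right, y down, z forward; pixel columns grow to the right and rows downward; lengths in m; the calibration is good to about 2 mm. A picture is of the moment at which its call begins: read the wrist's pose just before it. calibration takes no time and is no camera call; for the wrist camera it gives the pose at the moment of the call.
- robot.finish_job(): hands the job in, once; it reports no verdict.
The state is a dict: "t": time; "joint_positions": joint angles; "joint_velocities": joint speeds; "joint_efforts": joint torques, N m; "eef_pos": TCP position; "eef_rot": TCP orientation; "wrist_force": force on the tool from outside, world axes, zero at the start; "torque": the same for the moment, N m; "finger_gap": finger opening in m.
Only numpy, scipy, OpenCV 4.12 (cv2) and the standard library are available. Lean on these libraries where they do the work, as an engineer would, in place of code of your own. Each camera call takes 0.05 s, during which the arm holds its last target. There are 200 camera calls.

## Working session

There is one attempt and no reset: what is moved stays moved. The work goes in short steps, Python scripts to look and compute and a tool call to move; the robot and the scene stay as the last step left them, time stands still between calls to the robot, and variables do not carry over. Pictures are saved under pics/ and viewed, about 12 in all and at most 16, crops included, and the job is handed in when it is done.

Besides the shell and the picture viewer there is one more tool, called after "Request:" as a command line: name --pt "numbers of a row" for each row, then --argument value for the rest. send_rows: Moves the arm, as the interface text tells. Shift numbers are shares of 200 mm and turn numbers shares of 30 degrees, none past 1 either way. Its arguments: {"type":"object","properties":{"series":{"type":"array","items":{"type":"array","items":{"type":"number","minimum":-1,"maximum":1}}},"grip_force":{"type":"number"}},"required":["series"]}

```bash
mkdir -p pics; ls; cat > h.py <<'E'
import numpy as np, cv2
from station import robot
def shot(n,f):
    c=robot.calibration(n); im,d=robot.get_image(n); cv2.imwrite(f'pics/{f}.png',im); np.savez(f'pics/{f}.npz',im=im,d=d,**{k:np.array(c[k]) for k in('mtx','R','t')}); return im,d,c
def world(d,c,us,vs):
    K=np.array(c['mtx']);R=np.array(c['R']);t=np.array(c['t']).ravel()
    z=d[vs,us]; P=np.stack([(us-K[0,2])/K[0,0]*z,(vs-K[1,2])/K[1,1]*z,z],-1)
    return (P-t)@R
E
python3 - <<'E'
from h import *
s=robot.state(); print(s['t'],s['eef_pos'],s['eef_rot'],s['finger_gap'])
for n in('top','side'): shot(n,n+'0')
E
```

```text
pics
0.0 [ 0.17731218 -0.49369897  0.23049759] [[ 9.41138233e-01  3.38021463e-01 -5.62052762e-04]
 [ 3.38021930e-01 -9.41136986e-01  1.53266912e-03]
 [-1.08935829e-05 -1.63243967e-03 -9.99998668e-01]] 0.08523326741488095
```

View pics/top0.png

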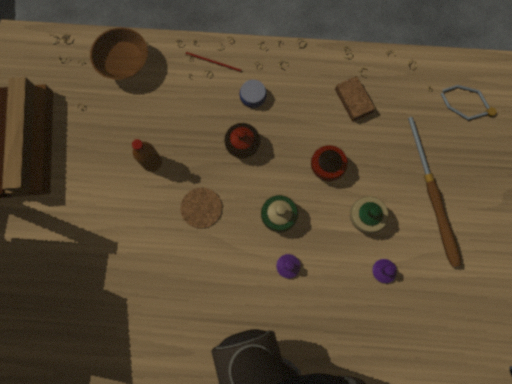

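View pics/side0.png

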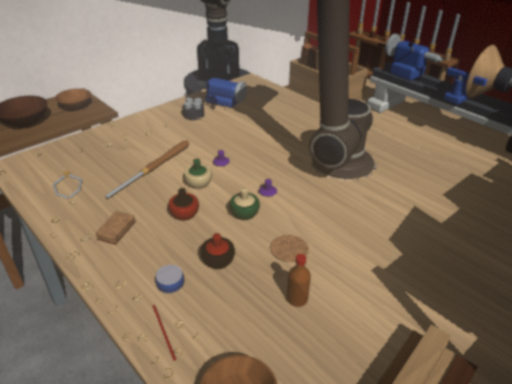

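The top view shows two swaps to make:

| Box | Pixel | Lid it wears |
|---|---|---|
| wenge | (242,140) | padauk |
| padauk | (329,162) | wenge |
| green | (280,213) | maple |
| maple | (369,215) | green |

The mat is at (201,207) and the bottle at (147,155). The look-alikes are two loose purple lids at (289,266) and (385,271), plus a blue-white tin at (253,93). I'll leave those alone.

```bash
python3 - <<'E'
from h import *
z=np.load('pics/top0.npz'); im,d=z['im'],z['d']
vs,us=np.mgrid[0:384,0:512]; W=world(d,z,us.ravel(),vs.ravel()).reshape(384,512,3)
np.save('pics/W.npy',W)
print('bench z',np.median(W[290:310,150:200,2]))
for n,(u,v) in dict(wenge=(242,140),padauk=(329,162),green=(280,213),maple=(369,215),mat=(201,207),bottle=(147,155),p1=(289,266),p2=(385,271)).items():
    c=W[v,u]; dist=np.hypot(*(W[...,:2]-c[:2]).transpose(2,0,1))<.075
    o=[n]
    for lo,hi in((.003,.02),(.044,.056),(.058,.075),(.094,.2)):
        m=dist&(W[...,2]>lo)&(W[...,2]<hi); p=W[m]
        if len(p)>5:
            h=p[:,:2].astype(np.float32); (x,y),r=cv2.minEnclosingCircle(h*1000); o.append((lo,len(p),round(x),round(y),round(r,1),np.round(np.median(p,0)*1000).tolist()))
    print(*o,sep='\n  ')
big=cv2.resize(im[120:290,170:420],None,fx=3.2,fy=3.2,interpolation=cv2.INTER_CUBIC); cv2.imwrite('pics/crop.png',cv2.convertScaleAbs(big,alpha=1.6))
E
```

```text
bench z 6.903337555086672e-05
wenge
  (0.003, 116, 648, 101, 74.7, [620.0, 86.0, 4.0])
  (0.044, 551, 656, 102, 46.9, [647.0, 100.0, 52.0])
  (0.058, 191, 656, 102, 30.0, [651.0, 100.0, 60.0])
  (0.094, 54, 656, 101, 11.8, [656.0, 103.0, 96.0])
padauk
  (0.003, 105, 603, -125, 74.7, [579.0, -107.0, 4.0])
  (0.044, 578, 610, -130, 46.6, [603.0, -125.0, 52.0])
  (0.058, 211, 605, -132, 32.9, [603.0, -126.0, 60.0])
  (0.094, 51, 610, -130, 11.8, [610.0, -128.0, 96.0])
green
  (0.003, 94, 458, -6, 74.7, [430.0, 7.0, 4.0])
  (0.044, 630, 466, -8, 47.0, [461.0, -7.0, 52.0])
  (0.058, 207, 466, -9, 29.9, [461.0, -7.0, 60.0])
  (0.094, 53, 467, -8, 11.3, [467.0, -7.0, 96.0])
maple
  (0.003, 97, 473, -229, 74.7, [454.0, -201.0, 4.0])
  (0.044, 644, 479, -236, 46.8, [474.0, -230.0, 52.0])
  (0.058, 218, 475, -230, 34.2, [474.0, -229.0, 60.0])
  (0.094, 54, 479, -236, 11.5, [479.0, -237.0, 96.0])
mat
  (0.003, 1251, 475, 197, 74.5, [473.0, 197.0, 6.0])
bottle
  (0.003, 212, 577, 329, 74.7, [566.0, 321.0, 4.0])
  (0.044, 34, 584, 338, 26.5, [570.0, 324.0, 50.0])
  (0.058, 52, 585, 339, 27.0, [572.0, 324.0, 66.0])
  (0.094, 376, 588, 342, 26.5, [583.0, 337.0, 111.0])
p1
  (0.003, 544, 336, -39, 74.4, [336.0, -38.0, 13.0])
  (0.044, 80, 337, -40, 12.2, [338.0, -39.0, 51.0])
p2
  (0.003, 537, 340, -274, 74.2, [341.0, -277.0, 12.0])
  (0.044, 81, 343, -285, 12.3, [343.0, -283.0, 50.0])
```

View pics/crop.png

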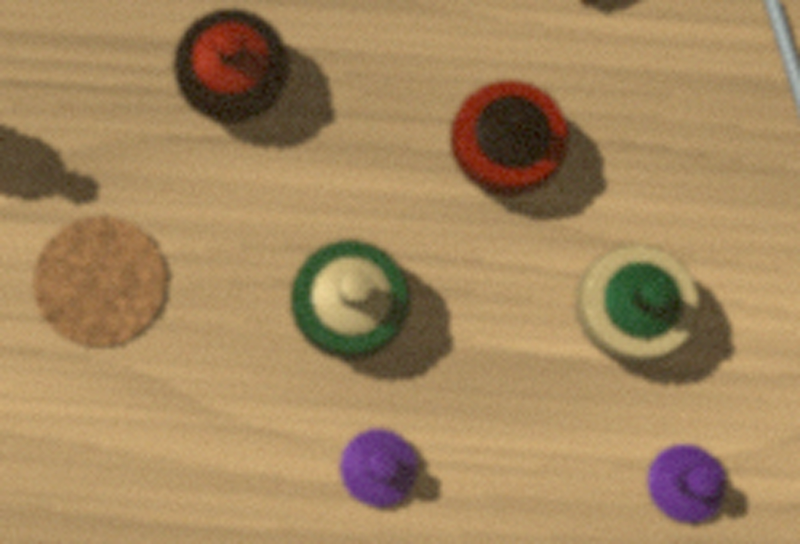

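Request:
send_rows --pt "0 0.18 -0.13 0 0 0 -0.25" --pt "0 0.36 -0.27 0 0 0 -0.5" --pt "0 0.54 -0.4 0 0 0 -0.75" --pt "0 0.72 -0.535 0 0 0 -1" --pt "0 0.72 -0.535 0 0 0 -1" --grip_force 40

```text
t: 0.6
eef_pos: [0.2786, -0.341, 0.2313]
eef_rot: [[0.64, 0.769, 0.001], [0.769, -0.64, 0.001], [0.001, -0.0, -1.0]]
wrist_force: [-0.2, 0.6, -0.1]
finger_gap: 0.0857
```

Request:
send_rows --pt "0 0.22 -0.025 0 0 0 -0.25" --pt "0 0.45 -0.05 0 0 0 -0.5" --pt "0 0.68 -0.075 0 0 0 -0.75" --pt "0 0.9 -0.095 0 0 0 -1" --pt "0 0.9 -0.095 0 0 0 -1" --pt "0 0.9 -0.095 0 0 0 -1"

```text
t: 1.2
eef_pos: [0.3789, -0.1945, 0.231]
eef_rot: [[0.176, 0.984, -0.001], [0.984, -0.176, -0.0], [-0.0, -0.001, -1.0]]
wrist_force: [-0.3, -0.0, -0.0]
finger_gap: 0.0852
```

Request:
send_rows --pt "0 0.2 0.053 0 0 0 -0.1" --pt "0 0.4 0.106 0 0 0 -0.2" --pt "0 0.6 0.158 0 0 0 -0.337" --pt "0 0.8 0.211 0.1 0 0 -0.337" --pt "0 0.992 0.264 0.2 0 0 -0.337" --pt "0 0.992 0.264 0.4 0 0 -0.337" --pt "0 0.992 0.264 0.5 0 0 -0.337" --pt "0 0.992 0.264 0.5 0 0 -0.337" --pt "0 0.992 0.264 0.5 0 0 -0.337"

```text
t: 2.1
eef_pos: [0.4657, -0.0105, 0.1316]
eef_rot: [[0.005, 1.0, -0.001], [1.0, -0.005, -0.0], [-0.0, -0.001, -1.0]]
wrist_force: [0.6, 0.7, 0.8]
finger_gap: 0.0858
```

```bash
python3 - <<'E'
from h import *
im,d,c=shot('wrist','w1'); s=robot.state(); print(s['eef_pos'],s['eef_rot'],s['joint_positions'])
vs,us=np.mgrid[0:384,0:512]; W=world(d,c,us.ravel(),vs.ravel())
W=W[(d.ravel()>0)&(np.hypot(W[:,0]-.466,W[:,1]+.008)<.03)]
p=W[W[:,2]>.090]; print(len(p),p.max(0))
q=p[p[:,2]<.099]; print(cv2.minEnclosingCircle((q[:,:2]*1000).astype(np.float32)) if len(q) else 0)
E
```

```text
[ 0.46639283 -0.01038588  0.13248835] [[ 4.92027931e-03  9.99987029e-01  1.31624649e-03]
 [ 9.99987884e-01 -4.92007641e-03 -1.57343600e-04]
 [-1.50865526e-04  1.31700472e-03 -9.99999121e-01]] [-1.27103197e+00  1.96717479e+00 -2.04418152e+01  6.75154132e+01
 -7.34005193e-03  8.90108699e+01]
6480 [0.49306181 0.00774865 0.22160835]
((466.78271484375, -8.004082679748535), 12.143759727478027)
```

View pics/w1.png

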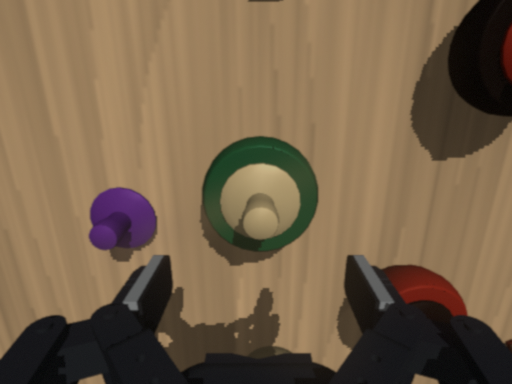

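The wrist view shows the pale maple lid on the green box, with the knob at (260,222). That gives (467,-8) mm, which agrees with the top camera. I'll descend and grip it.

Request:
send_rows --pt "0 0.012 0.003 0.1 0 0 0" --pt "0 0.012 0.003 0.2 0 0 0" --pt "0 0.012 0.003 0.28 0 0 0" --pt "0 0.012 0.003 0.322 0 0 0" --pt "0 0.012 0.003 0.322 0 0 0" --pt "1 0.012 0.003 0.322 0 0 0" --pt "1 0.012 0.003 0.322 0 0 0" --pt "1 0.012 0.003 0.322 0 0 0" --pt "1 0.012 0.003 0.322 0 0 0" --pt "1 0.012 0.003 0.322 0 0 0"

```text
t: 3.15
eef_pos: [0.4669, -0.0068, 0.0675]
eef_rot: [[0.002, 1.0, 0.001], [1.0, -0.002, -0.0], [-0.0, 0.001, -1.0]]
wrist_force: [0.5, -0.2, 3.5]
finger_gap: 0.0225
```

Request:
send_rows --pt "1 0 0 0 0 0 0" --pt "1 0 0 0 0 0 0" --pt "1 0 0 0 0 0 0" --pt "1 0 0 0 0 0 0" --pt "1 0 0 0 0 0 0" --pt "1 0 0 -0.02 0 0 0" --pt "1 0 0 -0.06 0 0 0" --pt "1 0 0 -0.15 0 0 0" --pt "1 0 0 -0.25 0 0 0" --pt "1 0 0 -0.25 0 0 0"

```text
t: 4.15
eef_pos: [0.468, -0.0068, 0.1195]
eef_rot: [[0.002, 1.0, 0.004], [1.0, -0.002, -0.0], [-0.0, 0.004, -1.0]]
wrist_force: [0.1, -1.1, -1.0]
finger_gap: 0.0223
```

Request:
send_rows --pt "1 0.06 0 0 0 0 0" --pt "1 0.2 0.01 0 0 0 0" --pt "1 0.38 0.01 0 0 0 0" --pt "1 0.56 0.02 0 0 0 0" --pt "1 0.74 0.02 0 0 0 0" --pt "1 0.9 0.03 0 0 0 0" --pt "1 1 0.03 0.1 0 0 0" --pt "1 1 0.03 0.2 0 0 0" --pt "1 1 0.03 0.3 0 0 0" --pt "1 1 0.03 0.3 0 0 0"

```text
t: 5.15
eef_pos: [0.4698, 0.1931, 0.0531]
eef_rot: [[0.001, 1.0, -0.007], [1.0, -0.001, -0.002], [-0.002, -0.007, -1.0]]
wrist_force: [-0.8, -0.1, -0.5]
finger_gap: 0.0221
```

Request:
send_rows --pt "1 0 0 0.04 0 0 0" --pt "1 0 0 0.08 0 0 0" --pt "1 0 0 0.1 0 0 0" --pt "1 0 0 0.1 0 0 0" --pt "1 0 0 0.1 0 0 0"

```text
t: 5.65
eef_pos: [0.4731, 0.1931, 0.0372]
eef_rot: [[0.003, 1.0, 0.0], [1.0, -0.003, 0.0], [0.0, 0.0, -1.0]]
wrist_force: [0.3, 0.4, -0.2]
finger_gap: 0.0225
```

```bash
python3 - <<'E'
from h import *
im,d,c=shot('wrist','w2');s=robot.state(); print(s['eef_pos'],s['eef_rot'],s['wrist_force'],s['joint_positions'])
E
```

```text
[0.47323887 0.19319037 0.03734568] [[ 2.66192737e-03  9.99996235e-01  6.66772364e-04]
 [ 9.99996407e-01 -2.66213751e-03  3.14468144e-04]
 [ 3.16242000e-04  6.65932876e-04 -9.99999728e-01]] [-0.29657449 -0.21507187  0.20905893] [ 2.22054656e+01  9.95696438e+00 -2.39761648e+01  5.60246915e+01
  2.24328937e-03  1.12357990e+02]
```

View pics/w2.png

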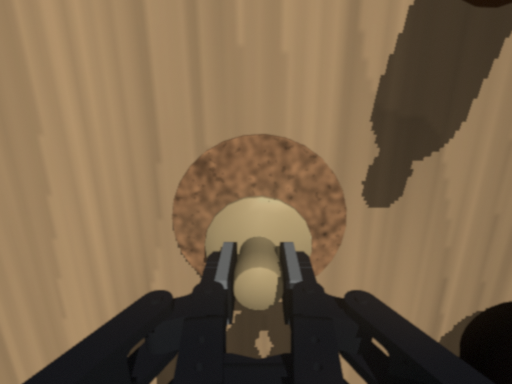

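The lid is upright in the fingers and above the mat, about 9 mm to go.

Request:
send_rows --pt "1 0.01 0 0.01 0 0 0" --pt "1 0.02 0 0.02 0 0 0" --pt "1 0.02 0 0.03 0 0 0" --pt "1 0.02 0 0.035 0 0 0" --pt "1 0.02 0 0.04 0 0 0" --pt "1 0.02 0 0.043 0 0 0" --pt "1 0.02 0 0.045 0 0 0" --pt "1 0.02 0 0.045 0 0 0"

```text
t: 6.5
eef_pos: [0.4729, 0.1972, 0.0285]
eef_rot: [[0.002, 1.0, 0.0], [1.0, -0.002, 0.0], [0.0, 0.0, -1.0]]
wrist_force: [-2.9, -0.5, 4.7]
finger_gap: 0.0224
```

Request:
send_rows --pt "0.6 0 0 0 0 0 0" --pt "0 0 0 0 0 0 0" --pt "0 0 0 0 0 0 0" --pt "0 0 0 0 0 0 0" --pt "0 0 0 0 0 0 0" --pt "0 0 0 -0.1 0 0 0" --pt "0 0 0 -0.25 0 0 0" --pt "0 0 0 -0.45 0 0 0" --pt "0 0 0 -0.55 0 0 0" --pt "0 0 0 -0.55 0 0 0"

```text
t: 7.5
eef_pos: [0.4748, 0.198, 0.1413]
eef_rot: [[0.002, 1.0, 0.006], [1.0, -0.002, 0.002], [0.002, 0.006, -1.0]]
wrist_force: [0.9, 0.2, -0.3]
finger_gap: 0.0856
```

Request:
send_rows --pt "0 -0.2 0 0 0 0 0" --pt "0 -0.4 0 0 0 0 0" --pt "0 -0.6 0 0 0 0 0" --pt "0 -0.8 0 0 0 0 0" --pt "0 -1 0 0 0 0 0"

```text
t: 8.0
eef_pos: [0.4716, -0.0043, 0.1366]
eef_rot: [[0.002, 1.0, -0.001], [1.0, -0.002, 0.0], [0.0, -0.001, -1.0]]
wrist_force: [0.2, 0.2, 0.6]
finger_gap: 0.0858
```

Request:
send_rows --pt "0 -0.2 0 0 0 0 0" --pt "0 -0.4 0 0 0 0 0" --pt "0 -0.6 0 0 0 0 0" --pt "0 -0.8 0.02 0 0 0 0" --pt "0 -1 0.03 0 0 0 0"

```text
t: 8.5
eef_pos: [0.4774, -0.2043, 0.1366]
eef_rot: [[0.002, 1.0, -0.001], [1.0, -0.002, 0.001], [0.001, -0.001, -1.0]]
wrist_force: [1.0, 0.9, 0.1]
finger_gap: 0.0855
```

Request:
send_rows --pt "0 -0.1 0 0 0 0 0" --pt "0 -0.165 0 0 0 0 0" --pt "0 -0.165 0 0 0 0 0" --pt "0 -0.165 0 0 0 0 0" --pt "0 -0.165 0 0 0 0 0"

```text
t: 9.0
eef_pos: [0.4779, -0.2347, 0.1377]
eef_rot: [[0.001, 1.0, -0.0], [1.0, -0.001, 0.0], [0.0, -0.0, -1.0]]
wrist_force: [-1.0, -0.0, 0.3]
finger_gap: 0.0857
```

```bash
python3 - <<'E'
from h import *
im,d,c=shot('top','top1');s=robot.state(); print(s['eef_pos'],s['eef_rot'])
cv2.imwrite('pics/crop1.png',cv2.convertScaleAbs(cv2.resize(im[120:290,170:420],None,fx=3,fy=3,interpolation=cv2.INTER_CUBIC),alpha=1.6))
E
```

```text
[ 0.47796862 -0.23467998  0.13786029] [[ 8.08533705e-04  9.99999671e-01 -6.29858860e-05]
 [ 9.99999636e-01 -8.08516468e-04  2.73215434e-04]
 [ 2.73164419e-04 -6.32067670e-05 -9.99999961e-01]]
```

View pics/crop1.png

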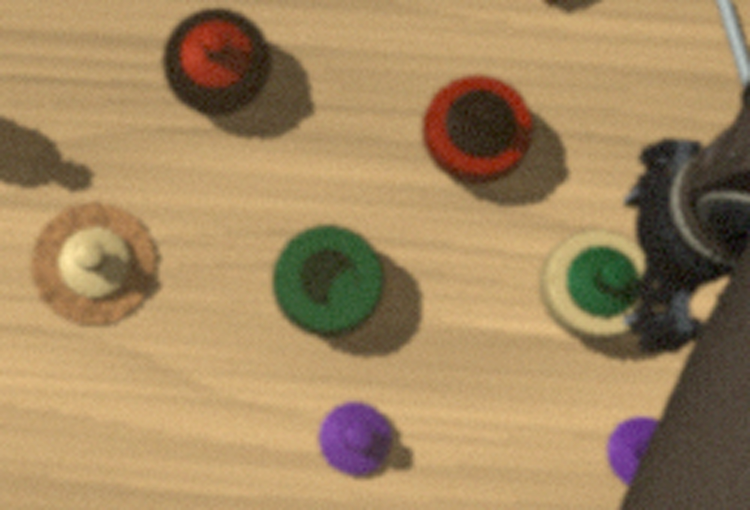

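The maple lid stands centred on the mat, at crop pixel (93,262), and the green box is open and unmoved. Next I'll grip the green lid.

Request:
send_rows --pt "0 -0.006 0.005 0.1 0 0 0" --pt "0 -0.006 0.005 0.2 0 0 0" --pt "0 -0.006 0.005 0.3 0 0 0" --pt "0 -0.006 0.005 0.352 0 0 0" --pt "0 -0.006 0.005 0.352 0 0 0" --pt "0 -0.006 0.005 0.352 0 0 0" --pt "1 -0.006 0.005 0.352 0 0 0" --pt "1 -0.006 0.005 0.352 0 0 0" --pt "1 -0.006 0.005 0.352 0 0 0" --pt "1 -0.006 0.005 0.352 0 0 0"

```text
t: 10.05
eef_pos: [0.4791, -0.2372, 0.0679]
eef_rot: [[0.002, 1.0, 0.001], [1.0, -0.002, -0.0], [-0.0, 0.001, -1.0]]
wrist_force: [-0.2, -1.3, -0.4]
finger_gap: 0.0282
```

Request:
send_rows --pt "1 0 0 0 0 0 0" --pt "1 0 0 0 0 0 0" --pt "1 0 0 0 0 0 0" --pt "1 0 0 -0.02 0 0 0" --pt "1 0 0 -0.06 0 0 0" --pt "1 0 0 -0.15 0 0 0" --pt "1 0 0 -0.2 0 0 0" --pt "1 0 0 -0.2 0 0 0" --pt "1 0 0 -0.2 0 0 0" --pt "1 0 0 -0.2 0 0 0"

```text
t: 11.05
eef_pos: [0.4785, -0.2368, 0.1068]
eef_rot: [[0.002, 1.0, -0.001], [1.0, -0.002, 0.001], [0.001, -0.001, -1.0]]
wrist_force: [0.6, 0.5, 0.5]
finger_gap: 0.0224
```

Request:
send_rows --pt "1 0.06 0 0 0 0 0" --pt "1 0.2 -0.01 0 0 0 0" --pt "1 0.38 -0.02 0 0 0 0" --pt "1 0.56 -0.03 0 0 0 0" --pt "1 0.74 -0.05 0 0 0 0" --pt "1 0.9 -0.06 0 0 0 0" --pt "1 1 -0.06 0 0 0 0"

```text
t: 11.75
eef_pos: [0.4662, -0.0344, 0.1071]
eef_rot: [[0.001, 1.0, -0.001], [1.0, -0.001, 0.001], [0.001, -0.001, -1.0]]
wrist_force: [0.3, 0.7, -0.3]
finger_gap: 0.0224
```

Request:
send_rows --pt "1 0.09 0 0 0 0 0" --pt "1 0.145 0 0 0 0 0" --pt "1 0.145 0 0 0 0 0" --pt "1 0.145 0 0.04 0 0 0" --pt "1 0.145 0 0.08 0 0 0" --pt "1 0.145 0 0.1 0 0 0" --pt "1 0.145 0 0.1 0 0 0" --pt "1 0.145 0 0.1 0 0 0" --pt "1 0.145 0 0.1 0 0 0"

```text
t: 12.65
eef_pos: [0.4676, -0.0083, 0.0877]
eef_rot: [[0.003, 1.0, 0.0], [1.0, -0.003, -0.0], [-0.0, 0.0, -1.0]]
wrist_force: [0.2, 0.5, -1.1]
finger_gap: 0.0222
```

Request:
send_rows --pt "1 0 -0.003 0.03 0 0 0" --pt "1 0 -0.003 0.06 0 0 0" --pt "1 0 -0.003 0.08 0 0 0" --pt "1 0 -0.003 0.09 0 0 0" --pt "1 0 -0.003 0.095 0 0 0" --pt "1 0 -0.003 0.098 0 0 0" --pt "1 0 -0.003 0.101 0 0 0" --pt "1 0 -0.003 0.101 0 0 0"

```text
t: 13.45
eef_pos: [0.4667, -0.008, 0.0679]
eef_rot: [[0.002, 1.0, 0.0], [1.0, -0.002, 0.0], [0.0, 0.0, -1.0]]
wrist_force: [-2.2, 0.5, 5.2]
finger_gap: 0.0223
```

Request:
send_rows --pt "0.6 0 0 0 0 0 0" --pt "0 0 0 0 0 0 0" --pt "0 0 0 0 0 0 0" --pt "0 0 0 0 0 0 0" --pt "0 0 0 0 0 0 0" --pt "0 0 0 -0.1 0 0 0" --pt "0 0 0 -0.25 0 0 0" --pt "0 0 0 -0.35 0 0 0" --pt "0 0 0 -0.35 0 0 0" --pt "0 0 0 -0.35 0 0 0"

```text
t: 14.45
eef_pos: [0.467, -0.008, 0.1372]
eef_rot: [[0.002, 1.0, 0.001], [1.0, -0.002, 0.0], [0.0, 0.001, -1.0]]
wrist_force: [-0.9, -0.1, -0.0]
finger_gap: 0.0855
```

Request:
send_rows --pt "0 0.2 0 0 0 0 0" --pt "0 0.4 0 0 0 0 0" --pt "0 0.6 0.01 0 0 0 0" --pt "0 0.8 0.02 0 0 0 0" --pt "0 1 0.03 0 0 0 0" --pt "0 1 0.03 0 0 0 0" --pt "0 1 0.03 0 0 0 0" --pt "0 1 0.03 0 0 0 0"

```text
t: 15.25
eef_pos: [0.4727, 0.1911, 0.1363]
eef_rot: [[0.003, 1.0, -0.002], [1.0, -0.003, -0.001], [-0.001, -0.002, -1.0]]
wrist_force: [0.5, 0.3, 0.1]
finger_gap: 0.0852
```

```bash
python3 - <<'E'
from h import *
im,d,c=shot('top','top2');s=robot.state(); print(s['eef_pos'],s['eef_rot'])
vs,us=np.mgrid[0:384,0:512]; W=world(d,c,us.ravel(),vs.ravel()).reshape(-1,3)
for n,(x,y),lo,hi in(('G knob',(.466,-.008),.09,.1),('G rim',(.466,-.008),.044,.056),('M rim',(.479,-.236),.044,.056)):
    p=W[(np.hypot(W[:,0]-x,W[:,1]-y)<.06)&(W[:,2]>lo)&(W[:,2]<hi)]; print(n,len(p),np.median(p[:,2]) if len(p) else 0,cv2.minEnclosingCircle((p[:,:2]*1000).astype(np.float32)) if len(p) else 0)
shot('wrist','w3')
E
```

```text
[0.47291835 0.19091925 0.13665824] [[ 3.48014785e-03  9.99993354e-01 -1.08660419e-03]
 [ 9.99993677e-01 -3.48093908e-03 -7.27128696e-04]
 [-7.30906266e-04 -1.08406681e-03 -9.99999145e-01]]
G knob 75 0.0955865743600668 ((466.0953063964844, -7.94793176651001), 11.881776809692383)
G rim 649 0.05210660412186265 ((466.5647277832031, -8.114377975463867), 46.79609680175781)
M rim 762 0.05187366078634981 ((478.783935546875, -236.22369384765625), 47.06644821166992)
```

View pics/w3.png

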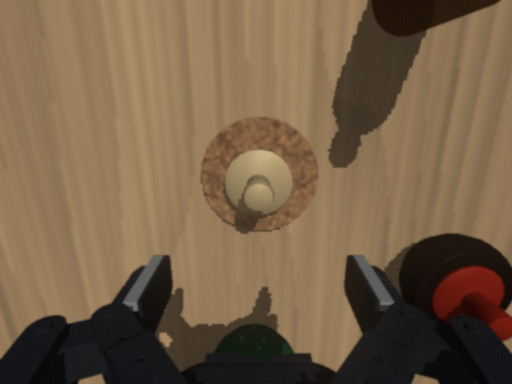

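The green lid is home on the green box: knob top at 95.6 mm, concentric with the rim. The maple lid is upright on the mat, at wrist pixel (258,195). Next I'll move it from the mat to the maple box.

Request:
send_rows --pt "0 0.03 0 0.15 0 0 0" --pt "0 0.03 0 0.3 0 0 0" --pt "0 0.03 0 0.42 0 0 0" --pt "0 0.03 0 0.5 0 0 0" --pt "0 0.03 0 0.54 0 0 0" --pt "0 0.03 0 0.54 0 0 0" --pt "0 0.03 0 0.54 0 0 0" --pt "1 0.03 0 0.54 0 0 0" --pt "1 0.03 0 0.54 0 0 0" --pt "1 0.03 0 0.54 0 0 0"

```text
t: 16.35
eef_pos: [0.4737, 0.1982, 0.0299]
eef_rot: [[0.002, 1.0, 0.001], [1.0, -0.002, 0.0], [0.0, 0.001, -1.0]]
wrist_force: [-0.2, -0.6, 0.8]
finger_gap: 0.0441
```

Request:
send_rows --pt "1 0 0 0 0 0 0" --pt "1 0 0 0 0 0 0" --pt "1 0 0 0 0 0 0" --pt "1 0 0 -0.02 0 0 0" --pt "1 0 0 -0.1 0 0 0" --pt "1 0 0 -0.2 0 0 0" --pt "1 0 0 -0.35 0 0 0" --pt "1 0 0 -0.5 0 0 0" --pt "1 0 0 -0.55 0 0 0" --pt "1 0 0 -0.55 0 0 0"

```text
t: 17.35
eef_pos: [0.4742, 0.1984, 0.1406]
eef_rot: [[0.002, 1.0, 0.003], [1.0, -0.002, 0.001], [0.001, 0.003, -1.0]]
wrist_force: [0.6, -0.3, -0.6]
finger_gap: 0.0226
```

Request:
send_rows --pt "1 -0.06 0 0 0 0 0" --pt "1 -0.2 0 0 0 0 0" --pt "1 -0.38 0 0 0 0 0" --pt "1 -0.56 0 0 0 0 0" --pt "1 -0.76 0 0 0 0 0" --pt "1 -0.94 0 0 0 0 0" --pt "1 -1 0 0 0 0 0"

```text
t: 18.05
eef_pos: [0.4712, -0.0052, 0.1374]
eef_rot: [[0.006, 1.0, -0.003], [1.0, -0.006, -0.001], [-0.001, -0.003, -1.0]]
wrist_force: [0.6, -0.1, -0.5]
finger_gap: 0.0226
```

Request:
send_rows --pt "1 -0.1 0 0 0 0 0" --pt "1 -0.28 0.01 0 0 0 0" --pt "1 -0.46 0.01 0 0 0 0" --pt "1 -0.64 0.02 0 0 0 0" --pt "1 -0.82 0.025 0 0 0 0" --pt "1 -0.95 0.025 0 0 0 0" --pt "1 -1 0.025 0 0 0 0"

```text
t: 18.75
eef_pos: [0.4765, -0.2038, 0.1376]
eef_rot: [[0.005, 1.0, -0.002], [1.0, -0.005, 0.001], [0.001, -0.002, -1.0]]
wrist_force: [-0.4, -0.7, -0.9]
finger_gap: 0.0224
```

Request:
send_rows --pt "1 -0.1 0 0 0 0 0" --pt "1 -0.165 0 0 0 0 0" --pt "1 -0.165 0 0 0 0 0" --pt "1 -0.165 0 0.06 0 0 0" --pt "1 -0.165 0 0.15 0 0 0" --pt "1 -0.165 0 0.22 0 0 0" --pt "1 -0.165 0 0.25 0 0 0" --pt "1 -0.165 0 0.25 0 0 0" --pt "1 -0.165 0 0.25 0 0 0" --pt "1 -0.165 0 0.25 0 0 0"

```text
t: 19.75
eef_pos: [0.4778, -0.235, 0.09]
eef_rot: [[0.002, 1.0, 0.001], [1.0, -0.002, -0.0], [-0.0, 0.001, -1.0]]
wrist_force: [0.5, -0.1, -0.3]
finger_gap: 0.0222
```

Down 21 mm, slow at the end.

Request:
send_rows --pt "1 -0.005 0.005 0.03 0 0 0" --pt "1 -0.005 0.005 0.06 0 0 0" --pt "1 -0.005 0.005 0.085 0 0 0" --pt "1 -0.005 0.005 0.095 0 0 0" --pt "1 -0.005 0.005 0.1 0 0 0" --pt "1 -0.005 0.005 0.104 0 0 0" --pt "1 -0.005 0.005 0.107 0 0 0" --pt "1 -0.005 0.005 0.107 0 0 0"

```text
t: 20.55
eef_pos: [0.4782, -0.236, 0.0687]
eef_rot: [[0.002, 1.0, 0.0], [1.0, -0.002, -0.0], [-0.0, 0.0, -1.0]]
wrist_force: [-3.3, 1.2, 5.4]
finger_gap: 0.0223
```

Request:
send_rows --pt "0.6 0 0 0 0 0 0" --pt "0 0 0 0 0 0 0" --pt "0 0 0 0 0 0 0" --pt "0 0 0 0 0 0 0" --pt "0 0 0 0 0 0 0" --pt "0 0 0 -0.1 0 0 0" --pt "0 0 0 -0.25 0 0 0" --pt "0 0 0 -0.35 0 0 0" --pt "0 0 0 -0.35 0 0 0" --pt "0 0 0 -0.35 0 0 0"

```text
t: 21.55
eef_pos: [0.4785, -0.2361, 0.1377]
eef_rot: [[0.002, 1.0, 0.001], [1.0, -0.002, -0.0], [-0.0, 0.001, -1.0]]
wrist_force: [-0.3, -1.2, -0.0]
finger_gap: 0.0854
```

Request:
send_rows --pt "0 0.17 0.09 0 0 0 0" --pt "0 0.34 0.18 0 0 0 0" --pt "0 0.51 0.27 0 0 0 0" --pt "0 0.68 0.36 0 0 0 0" --pt "0 0.84 0.45 0 0 0 0" --pt "0 1 0.5 0 0 0 0"

```text
t: 22.15
eef_pos: [0.579, -0.0347, 0.1359]
eef_rot: [[0.002, 1.0, -0.002], [1.0, -0.002, 0.0], [0.0, -0.002, -1.0]]
wrist_force: [-0.3, -0.9, -0.1]
finger_gap: 0.0851
```

Request:
send_rows --pt "0 0.17 0.1 0 0 0 0" --pt "0 0.34 0.2 0 0 0 0" --pt "0 0.51 0.3 0 0 0 0" --pt "0 0.69 0.387 0 0 0 0" --pt "0 0.69 0.387 0 0 0 0" --pt "0 0.69 0.387 0 0 0 0" --pt "0 0.69 0.387 0 0 0 0"

```text
t: 22.85
eef_pos: [0.6556, 0.1008, 0.1367]
eef_rot: [[0.003, 1.0, -0.002], [1.0, -0.003, -0.001], [-0.001, -0.002, -1.0]]
wrist_force: [-0.8, -0.8, 0.8]
finger_gap: 0.0857
```

```bash
cat > chk.py <<'E'
from h import *
import sys
im,d,c=shot('top',sys.argv[1]);s=robot.state(); print(s['t'],s['eef_pos'],s['finger_gap'],s['joint_positions'])
vs,us=np.mgrid[0:384,0:512]; W=world(d,c,us.ravel(),vs.ravel()).reshape(-1,3)
for n,(x,y) in dict(wenge=(.656,.102),padauk=(.610,-.130),green=(.466,-.008),maple=(.479,-.236)).items():
  for lo,hi in((.044,.056),(.09,.1)):
    p=W[(np.hypot(W[:,0]-x,W[:,1]-y)<.055)&(W[:,2]>lo)&(W[:,2]<hi)]
    if len(p): print(n,len(p),np.median(p[:,2]).round(4),np.round(cv2.minEnclosingCircle((p[:,:2]*1000).astype(np.float32))[0],1))
cv2.imwrite(f'pics/{sys.argv[1]}c.png',cv2.convertScaleAbs(cv2.resize(im[100:290,120:420],None,fx=2.5,fy=2.5,interpolation=cv2.INTER_CUBIC),alpha=1.6))
E
python3 chk.py top3; python3 -c "
from h import *
shot('wrist','w4')"
```

```text
22.9 [0.65576236 0.10047225 0.1371897 ] 0.08529398853839816 [ 8.71651758e+00  2.31272443e+01  6.68381574e+00  7.36401680e+01
 -1.28349193e-02  9.89149519e+01]
padauk 586 0.052 [ 609.8 -130.2]
padauk 77 0.0948 [ 610.7 -130.6]
green 4 0.0515 [475.  -51.8]
maple 641 0.0522 [ 479. -236.]
maple 78 0.0949 [ 478.3 -237.9]
```

View pics/w4.png

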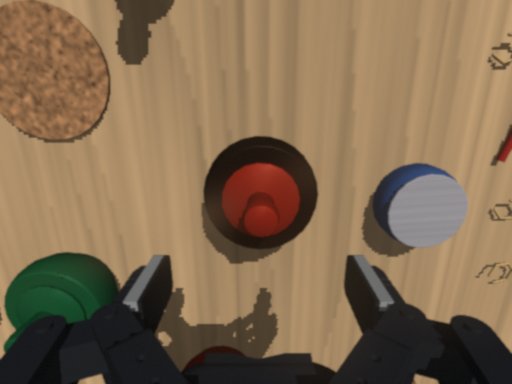

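The maple lid is home (knob top at about 95 mm). The wrist view shows the padauk lid on the wenge box, knob at (260,220), centred between the fingers. I'll grip it.

Request:
send_rows --pt "0 0.006 0.002 0.1 0 0 0" --pt "0 0.006 0.002 0.2 0 0 0" --pt "0 0.006 0.002 0.3 0 0 0" --pt "0 0.006 0.002 0.345 0 0 0" --pt "0 0.006 0.002 0.345 0 0 0" --pt "0 0.006 0.002 0.345 0 0 0" --pt "1 0.006 0.002 0.345 0 0 0" --pt "1 0.006 0.002 0.345 0 0 0" --pt "1 0.006 0.002 0.345 0 0 0" --pt "1 0.006 0.002 0.345 0 0 0"

```text
t: 23.95
eef_pos: [0.6571, 0.1029, 0.0693]
eef_rot: [[0.002, 1.0, 0.001], [1.0, -0.002, 0.0], [0.0, 0.001, -1.0]]
wrist_force: [0.9, 0.6, -0.8]
finger_gap: 0.0286
```

Request:
send_rows --pt "1 0 0 0 0 0 0" --pt "1 0 0 0 0 0 0" --pt "1 0 0 0 0 0 0" --pt "1 0 0 -0.02 0 0 0" --pt "1 0 0 -0.06 0 0 0" --pt "1 0 0 -0.15 0 0 0" --pt "1 0 0 -0.25 0 0 0" --pt "1 0 0 -0.25 0 0 0" --pt "1 0 0 -0.25 0 0 0" --pt "1 0 0 -0.25 0 0 0"

```text
t: 24.95
eef_pos: [0.6563, 0.1027, 0.1177]
eef_rot: [[0.002, 1.0, -0.002], [1.0, -0.002, -0.0], [-0.0, -0.002, -1.0]]
wrist_force: [-0.6, -0.8, -1.6]
finger_gap: 0.0222
```

Request:
send_rows --pt "1 0.04 -0.08 0 0 0 0" --pt "1 0.13 -0.25 0 0 0 0" --pt "1 0.22 -0.43 0 0 0 0" --pt "1 0.31 -0.61 0 0 0 0" --pt "1 0.4 -0.78 0 0 0 0" --pt "1 0.472 -0.917 0 0 0 0" --pt "1 0.472 -0.917 0 0 0 0" --pt "1 0.472 -0.917 0 0 0 0"

```text
t: 25.75
eef_pos: [0.4731, 0.1977, 0.1184]
eef_rot: [[0.001, 1.0, -0.0], [1.0, -0.001, -0.0], [-0.0, -0.0, -1.0]]
wrist_force: [0.5, 0.6, -0.3]
finger_gap: 0.0225
```

Request:
send_rows --pt "1 0 0 0.06 0 0 0" --pt "1 0 0 0.16 0 0 0" --pt "1 0 0 0.26 0 0 0" --pt "1 0 0 0.35 0 0 0" --pt "1 0 0 0.39 0 0 0" --pt "1 0 0 0.39 0 0 0" --pt "1 0 0 0.39 0 0 0" --pt "1 0 0 0.39 0 0 0"

```text
t: 26.55
eef_pos: [0.4746, 0.1977, 0.0417]
eef_rot: [[0.003, 1.0, 0.001], [1.0, -0.003, 0.001], [0.001, 0.001, -1.0]]
wrist_force: [0.0, -0.4, -0.2]
finger_gap: 0.0224
```

Request:
send_rows --pt "1 0 0 0.02 0 0 0" --pt "1 0 0 0.035 0 0 0" --pt "1 0 0 0.045 0 0 0" --pt "1 0 0 0.051 0 0 0" --pt "1 0 0 0.055 0 0 0" --pt "1 0 0 0.058 0 0 0" --pt "1 0 0 0.061 0 0 0" --pt "1 0 0 0.061 0 0 0"

```text
t: 27.35
eef_pos: [0.4736, 0.1976, 0.0302]
eef_rot: [[0.002, 1.0, 0.001], [1.0, -0.002, 0.0], [0.0, 0.001, -1.0]]
wrist_force: [-5.9, -2.0, 12.3]
finger_gap: 0.0225
```

Request:
send_rows --pt "0.6 0 0 0 0 0 0" --pt "0 0 0 0 0 0 0" --pt "0 0 0 0 0 0 0" --pt "0 0 0 0 0 0 0" --pt "0 0 0 0 0 0 0" --pt "0 0 0 -0.1 0 0 0" --pt "0 0 0 -0.25 0 0 0" --pt "0 0 0 -0.45 0 0 0" --pt "0 0 0 -0.54 0 0 0" --pt "0 0 0 -0.54 0 0 0"

```text
t: 28.35
eef_pos: [0.4755, 0.1983, 0.1398]
eef_rot: [[0.002, 1.0, 0.005], [1.0, -0.002, 0.002], [0.002, 0.005, -1.0]]
wrist_force: [-0.6, 0.1, 0.2]
finger_gap: 0.0855
```

Request:
send_rows --pt "0 -0.18 0.06 0 0 0 0" --pt "0 -0.35 0.12 0 0 0 0" --pt "0 -0.52 0.18 0 0 0 0" --pt "0 -0.7 0.24 0 0 0 0" --pt "0 -0.88 0.3 0 0 0 0"

```text
t: 28.85
eef_pos: [0.533, 0.02, 0.1353]
eef_rot: [[0.002, 1.0, -0.002], [1.0, -0.002, -0.0], [-0.0, -0.002, -1.0]]
wrist_force: [0.1, 1.2, 0.2]
finger_gap: 0.0857
```

Request:
send_rows --pt "0 -0.18 0.09 0 0 0 0" --pt "0 -0.36 0.18 0 0 0 0" --pt "0 -0.54 0.27 0 0 0 0" --pt "0 -0.68 0.34 0 0 0 0" --pt "0 -0.757 0.382 0 0 0 0" --pt "0 -0.757 0.382 0 0 0 0" --pt "0 -0.757 0.382 0 0 0 0" --pt "0 -0.757 0.382 0 0 0 0"

```text
t: 29.65
eef_pos: [0.6088, -0.1289, 0.1365]
eef_rot: [[0.001, 1.0, -0.001], [1.0, -0.001, 0.001], [0.001, -0.001, -1.0]]
wrist_force: [-1.0, -0.4, 0.3]
finger_gap: 0.0854
```

```bash
python3 chk.py top4
```

```text
29.7 [ 0.60889538 -0.12882418  0.13672118] 0.0852390502977353 [-1.19524452e+01  1.85651205e+01  1.66593566e-01  7.16232763e+01
  1.37363569e-02  7.80995636e+01]
wenge 679 0.052 [656.2 101.4]
padauk 346 0.0521 [ 609.2 -125.9]
padauk 50 0.0956 [ 610.8 -130.5]
green 636 0.0519 [466.8  -8.2]
green 76 0.095 [465.8  -7.9]
```

View pics/top4c.png

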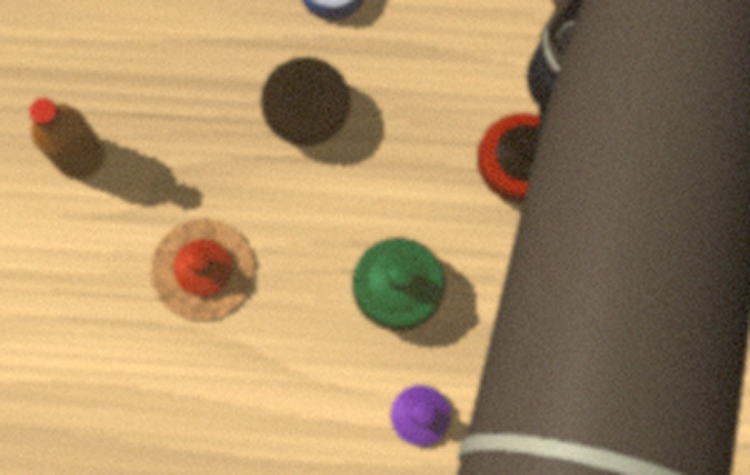

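The padauk lid is on the mat at (203,267), the wenge box is open, and the green box wears its own lid. Next I'll grip the wenge lid.

Request:
send_rows --pt "0 -0.007 0.007 0.1 0 0 0" --pt "0 -0.007 0.007 0.2 0 0 0" --pt "0 -0.007 0.007 0.3 0 0 0" --pt "0 -0.007 0.007 0.345 0 0 0" --pt "0 -0.007 0.007 0.345 0 0 0" --pt "0 -0.007 0.007 0.345 0 0 0" --pt "1 -0.007 0.007 0.345 0 0 0" --pt "1 -0.007 0.007 0.345 0 0 0" --pt "1 -0.007 0.007 0.345 0 0 0" --pt "1 -0.007 0.007 0.345 0 0 0"

```text
t: 30.7
eef_pos: [0.6109, -0.1316, 0.0681]
eef_rot: [[0.002, 1.0, 0.001], [1.0, -0.002, -0.0], [-0.0, 0.001, -1.0]]
wrist_force: [-0.8, 0.8, -0.2]
finger_gap: 0.0283
```

Request:
send_rows --pt "1 0 0 0 0 0 0" --pt "1 0 0 0 0 0 0" --pt "1 0 0 0 0 0 0" --pt "1 0 0 -0.02 0 0 0" --pt "1 0 0 -0.06 0 0 0" --pt "1 0 0 -0.15 0 0 0" --pt "1 0 0 -0.2 0 0 0" --pt "1 0 0 -0.2 0 0 0" --pt "1 0 0 -0.2 0 0 0" --pt "1 0 0 -0.2 0 0 0"

```text
t: 31.7
eef_pos: [0.6103, -0.1314, 0.1069]
eef_rot: [[0.002, 1.0, -0.001], [1.0, -0.002, 0.0], [0.0, -0.001, -1.0]]
wrist_force: [0.6, -0.8, -1.4]
finger_gap: 0.0224
```

To the wenge box at (656,102): dy is +233 mm and dx is +45.5 mm.

Request:
send_rows --pt "1 0.06 0.01 0 0 0 0" --pt "1 0.2 0.04 0 0 0 0" --pt "1 0.38 0.08 0 0 0 0" --pt "1 0.56 0.11 0 0 0 0" --pt "1 0.74 0.15 0 0 0 0" --pt "1 0.9 0.18 0 0 0 0" --pt "1 1 0.2 0 0 0 0"

```text
t: 32.4
eef_pos: [0.6511, 0.0714, 0.107]
eef_rot: [[0.0, 1.0, -0.001], [1.0, -0.0, 0.0], [0.0, -0.001, -1.0]]
wrist_force: [0.8, -0.8, -0.9]
finger_gap: 0.0226
```

Request:
send_rows --pt "1 0.09 0.02 0 0 0 0" --pt "1 0.167 0.028 0 0 0 0" --pt "1 0.167 0.028 0 0 0 0" --pt "1 0.167 0.028 0.04 0 0 0" --pt "1 0.167 0.028 0.08 0 0 0" --pt "1 0.167 0.028 0.1 0 0 0" --pt "1 0.167 0.028 0.1 0 0 0" --pt "1 0.167 0.028 0.1 0 0 0" --pt "1 0.167 0.028 0.1 0 0 0"

```text
t: 33.3
eef_pos: [0.6571, 0.1015, 0.088]
eef_rot: [[0.003, 1.0, 0.001], [1.0, -0.003, 0.0], [0.0, 0.001, -1.0]]
wrist_force: [-0.3, -0.1, -0.5]
finger_gap: 0.0225
```

Request:
send_rows --pt "1 0 -0.003 0.03 0 0 0" --pt "1 0 -0.003 0.06 0 0 0" --pt "1 0 -0.003 0.08 0 0 0" --pt "1 0 -0.003 0.09 0 0 0" --pt "1 0 -0.003 0.095 0 0 0" --pt "1 0 -0.003 0.098 0 0 0" --pt "1 0 -0.003 0.1 0 0 0" --pt "1 0 -0.003 0.1 0 0 0"

```text
t: 34.1
eef_pos: [0.6563, 0.1018, 0.0682]
eef_rot: [[0.002, 1.0, 0.0], [1.0, -0.002, 0.0], [0.0, 0.0, -1.0]]
wrist_force: [-1.5, -0.1, 2.6]
finger_gap: 0.0226
```

Request:
send_rows --pt "0.6 0 0 0 0 0 0" --pt "0 0 0 0 0 0 0" --pt "0 0 0 0 0 0 0" --pt "0 0 0 0 0 0 0" --pt "0 0 0 0 0 0 0" --pt "0 0 0 -0.1 0 0 0" --pt "0 0 0 -0.25 0 0 0" --pt "0 0 0 -0.35 0 0 0" --pt "0 0 0 -0.35 0 0 0" --pt "0 0 0 -0.35 0 0 0"

```text
t: 35.1
eef_pos: [0.6565, 0.1018, 0.1376]
eef_rot: [[0.002, 1.0, 0.001], [1.0, -0.002, 0.0], [0.0, 0.001, -1.0]]
wrist_force: [-0.6, 0.5, -1.0]
finger_gap: 0.0852
```

Request:
send_rows --pt "0 0.1 -0.2 0 0 0 0" --pt "0 0.2 -0.4 0 0 0 0" --pt "0 0.3 -0.6 0 0 0 0" --pt "0 0.4 -0.8 0 0 0 0" --pt "0 0.478 -0.915 0 0 0 0" --pt "0 0.478 -0.915 0 0 0 0" --pt "0 0.478 -0.915 0 0 0 0" --pt "0 0.478 -0.915 0 0 0 0"

```text
t: 35.9
eef_pos: [0.474, 0.1974, 0.137]
eef_rot: [[0.003, 1.0, -0.001], [1.0, -0.003, -0.001], [-0.001, -0.001, -1.0]]
wrist_force: [-0.0, 0.1, -0.5]
finger_gap: 0.0857
```

```bash
python3 chk.py top5;  python3 -c "
from h import *
im,d,c=shot('wrist','w5')
vs,us=np.mgrid[0:384,0:512]; W=world(d,c,us.ravel(),vs.ravel())
p=W[(np.hypot(W[:,0]-.473,W[:,1]-.197)<.025)&(W[:,2]>.05)&(W[:,2]<.06)]; print(len(p),cv2.minEnclosingCircle((p[:,:2]*1000).astype(np.float32)))"
```

```text
35.95 [0.47417488 0.19730095 0.13704176] 0.08542110766327664 [ 2.25971918e+01  6.97370137e+00 -1.43918443e+01  6.86731498e+01
 -9.26034933e-03  1.12788201e+02]
wenge 564 0.0522 [656.1 102. ]
wenge 67 0.0955 [655.1 102.2]
padauk 707 0.0518 [ 609.8 -130.1]
green 633 0.0522 [467.   -8.1]
green 75 0.0952 [466.6  -7.7]
maple 640 0.0522 [ 478.7 -235.9]
maple 77 0.0955 [ 477.9 -237.8]
721 ((473.5596008300781, 196.59814453125), 12.197148323059082)
```

View pics/top5c.png

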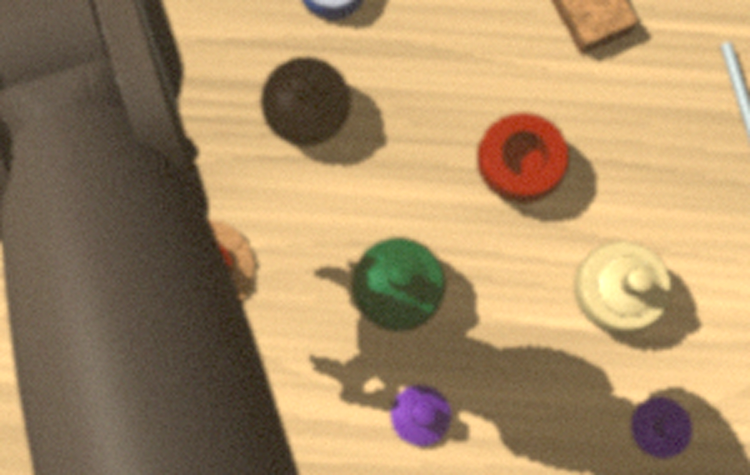

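Maple, green and wenge are home. The open padauk box is at (523,156), and the last lid on the mat measures (473.6,196.6).

Request:
send_rows --pt "0 0 0 0.15 0 0 0" --pt "0 0 0 0.3 0 0 0" --pt "0 0 0 0.42 0 0 0" --pt "0 0 0 0.5 0 0 0" --pt "0 0 0 0.54 0 0 0" --pt "0 0 0 0.54 0 0 0" --pt "0 0 0 0.54 0 0 0" --pt "1 0 0 0.54 0 0 0" --pt "1 0 0 0.54 0 0 0" --pt "1 0 0 0.54 0 0 0"

```text
t: 37.0
eef_pos: [0.4739, 0.198, 0.0304]
eef_rot: [[0.002, 1.0, 0.001], [1.0, -0.002, 0.0], [0.0, 0.001, -1.0]]
wrist_force: [-0.2, -0.1, -0.1]
finger_gap: 0.0438
```

Request:
send_rows --pt "1 0 0 0 0 0 0" --pt "1 0 0 0 0 0 0" --pt "1 0 0 0 0 0 0" --pt "1 0 0 -0.02 0 0 0" --pt "1 0 0 -0.1 0 0 0" --pt "1 0 0 -0.2 0 0 0" --pt "1 0 0 -0.35 0 0 0" --pt "1 0 0 -0.5 0 0 0" --pt "1 0 0 -0.55 0 0 0" --pt "1 0 0 -0.55 0 0 0"

```text
t: 38.0
eef_pos: [0.4743, 0.1981, 0.1409]
eef_rot: [[0.002, 1.0, 0.002], [1.0, -0.002, 0.001], [0.001, 0.002, -1.0]]
wrist_force: [0.2, 1.0, -1.0]
finger_gap: 0.022
```

Request:
send_rows --pt "1 -0.06 0.02 0 0 0 0" --pt "1 -0.18 0.08 0 0 0 0" --pt "1 -0.34 0.15 0 0 0 0" --pt "1 -0.5 0.21 0 0 0 0" --pt "1 -0.66 0.28 0 0 0 0" --pt "1 -0.76 0.33 0 0 0 0" --pt "1 -0.8 0.35 0 0 0 0"

```text
t: 38.7
eef_pos: [0.5428, 0.0349, 0.1375]
eef_rot: [[0.005, 1.0, -0.003], [1.0, -0.005, -0.001], [-0.001, -0.003, -1.0]]
wrist_force: [0.3, 0.5, -1.6]
finger_gap: 0.0227
```

Request:
send_rows --pt "1 -0.1 0.04 0 0 0 0" --pt "1 -0.26 0.1 0 0 0 0" --pt "1 -0.42 0.17 0 0 0 0" --pt "1 -0.58 0.23 0 0 0 0" --pt "1 -0.72 0.29 0 0 0 0" --pt "1 -0.8 0.32 0 0 0 0" --pt "1 -0.836 0.332 0 0 0 0" --pt "1 -0.836 0.332 0 0 0 0"

```text
t: 39.5
eef_pos: [0.6088, -0.1298, 0.1389]
eef_rot: [[0.003, 1.0, -0.001], [1.0, -0.003, 0.001], [0.001, -0.001, -1.0]]
wrist_force: [-1.2, 0.0, -0.2]
finger_gap: 0.0224
```

Request:
send_rows --pt "1 0 0 0.06 0 0 0" --pt "1 0 0 0.15 0 0 0" --pt "1 0 0 0.22 0 0 0" --pt "1 0 0 0.245 0 0 0" --pt "1 0 0 0.245 0 0 0" --pt "1 0 0 0.245 0 0 0" --pt "1 0 0 0.245 0 0 0"

```text
t: 40.2
eef_pos: [0.6097, -0.1297, 0.0916]
eef_rot: [[0.002, 1.0, 0.001], [1.0, -0.002, -0.0], [-0.0, 0.001, -1.0]]
wrist_force: [0.1, -0.5, -0.9]
finger_gap: 0.0219
```

Request:
send_rows --pt "1 -0.002 0 0.03 0 0 0" --pt "1 -0.002 0 0.06 0 0 0" --pt "1 -0.002 0 0.085 0 0 0" --pt "1 -0.002 0 0.097 0 0 0" --pt "1 -0.002 0 0.104 0 0 0" --pt "1 -0.002 0 0.108 0 0 0" --pt "1 -0.002 0 0.112 0 0 0" --pt "1 -0.002 0 0.112 0 0 0"

```text
t: 41.0
eef_pos: [0.609, -0.1302, 0.0692]
eef_rot: [[0.002, 1.0, 0.0], [1.0, -0.002, -0.0], [-0.0, 0.0, -1.0]]
wrist_force: [-3.4, 0.1, 4.7]
finger_gap: 0.0225
```

Contact at 4.7 N. I'll release, rise and back off towards (330,-130), clear of everything.

Request:
send_rows --pt "0.6 0 0 0 0 0 0" --pt "0 0 0 0 0 0 0" --pt "0 0 0 0 0 0 0" --pt "0 0 0 0 0 0 0" --pt "0 0 0 0 0 0 0" --pt "0 0 0 -0.1 0 0 0" --pt "0 0 0 -0.25 0 0 0" --pt "0 0 0 -0.45 0 0 0" --pt "0 0 0 -0.6 0 0 0" --pt "0 0 0 -0.7 0 0 0"

```text
t: 42.0
eef_pos: [0.6098, -0.1303, 0.2112]
eef_rot: [[0.002, 1.0, 0.003], [1.0, -0.002, -0.001], [-0.001, 0.003, -1.0]]
wrist_force: [0.8, 0.3, -0.5]
finger_gap: 0.0855
```

Request:
send_rows --pt "0 0 -0.2 0 0 0 0" --pt "0 0 -0.4 0 0 0 0" --pt "0 0 -0.6 0 0 0 0" --pt "0 0 -0.8 0 0 0 0" --pt "0 0 -1 0 0 0 0"

```text
t: 42.5
eef_pos: [0.4076, -0.1295, 0.2082]
eef_rot: [[0.002, 1.0, 0.0], [1.0, -0.002, -0.0], [-0.0, 0.0, -1.0]]
wrist_force: [-0.2, -0.9, 0.6]
finger_gap: 0.0855
```

Request:
send_rows --pt "0 0 -0.2 0 0 0 0" --pt "0 0 -0.4 0 0 0 0" --pt "0 0 -0.4 0 0 0 0" --pt "0 0 -0.4 0 0 0 0"

```text
t: 42.9
eef_pos: [0.3289, -0.1296, 0.2088]
eef_rot: [[0.003, 1.0, 0.002], [1.0, -0.003, -0.001], [-0.001, 0.002, -1.0]]
wrist_force: [0.8, -0.5, 0.7]
finger_gap: 0.0856
```

```bash
python3 chk.py top6
```

```text
42.95 [ 0.32959898 -0.12967061  0.20868936] 0.0852975649127797 [-2.14808902e+01 -1.13816931e+01 -2.29034629e+01  7.83805454e+01
  6.29761301e-03  6.86756044e+01]
wenge 553 0.0521 [655.4 101. ]
wenge 68 0.0952 [655.2 102. ]
padauk 587 0.0519 [ 609.6 -131.1]
padauk 69 0.0957 [ 608.4 -131.2]
green 618 0.0521 [466.8  -7.9]
green 76 0.0949 [465.8  -8.1]
maple 432 0.052 [ 479.1 -235.3]
maple 77 0.0948 [ 478.  -237.7]
```

View pics/top6c.png

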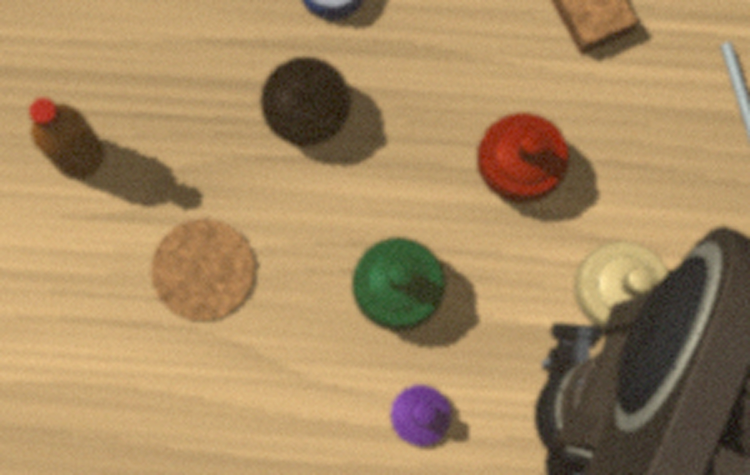

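All four lids are home on their own boxes, the mat at (203,267) is empty, and the bottle stands where it was. Handing in.

```bash
python3 -c "
from station import robot
print(robot.finish_job())"
```

```text
the job is handed in; nothing more can be done
None
```

Every box now wears the lid of its own wood. I swapped maple with green and then padauk with wenge, parking one lid on the cork mat each time. Each lid was set down under light contact (3–12 N). I handed the job in at about 43 s on the robot's clock.

- **Lids home:** In the last top-camera check, all four knob tops were 95–96 mm above the bench, against 96 mm expected for a lid fully home. Each lid was within about 3 mm of its box centre.
- **Boxes and bottle:** The boxes stayed within about 1 mm of where they started. The bottle looks undisturbed in the pictures, though I did not measure it again.
- **Rest of the scene:** The mat is empty, the purple look-alikes were not touched, and the arm ended clear of everything. The arm hid part of the maple box in the final view, but an earlier unobstructed view showed its lid home at the same height.
- **Disagreements:** No check failed or disagreed.

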